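# Seat the felt polishing arbor in the bench spindle

### The job

Take the arbor with the white felt bob from the green rack and seat it fully home in the taper of the grey bench spindle, its drive slots over the two dogs and its flange flush on the nose, then let go of it. The spindle is braked with its dogs at an unknown angle, so feel for them with a light touch and press the arbor home without ramming it. Leave the other arbors and everything else on the bench as they are.

Things in the scene. Friction and masses are not known exactly. Their poses are not given: they have to be found in the camera images.
- felt_arbor: The arbor to seat: steel, 0.28 to 0.44 kg, WHITE felt bob on top. Origin on its axis in the underside of its flange, z up. Flange 58 mm diameter, 10 mm thick (z 0 to 10 mm). Two drive slots 13 mm wide run through the flange from the rim inwards to 18 mm from the axis, at +x and -x: a half turn is the same. It starts shank down in a rack hole, flange on the rack, its x within 0.4 rad of the rack's x.
- felt_grip (a point): Point on the felt arbor's axis, 34 mm above its origin, in the dark square grip block, 26 x 26 mm, flats facing the arbor's x and y, from 10 to 48 mm above the origin. The felt bob, 30 mm diameter, stands above it, from 48 to 70 mm.
- felt_shank_end (a point): Lower end of the felt arbor's tapered shank, on its axis, 40 mm below its origin. The shank is 18.3 mm in diameter here and 30 mm at the flange.
- rubber_arbor: Bystander of the same shape with a BLACK rubber drum on top (28 mm diameter, z 48 to 66 mm), in another hole of the rack; leave it.
- brush_arbor: Bystander of the same shape with a YELLOW flared brush on top (up to 32 mm diameter, z 48 to 66 mm), in another hole of the rack; leave it.
- rack: Fixed green rack block 85 (x) x 245 (y) x 50 mm high; origin at the centre of its underside. Three holes 34 mm diameter, 46 mm deep, in a row along its y at -77, 0 and +77 mm; any arbor may be in any hole.
- stand: Fixed bench spindle, nose up: grey housing 150 (x) x 130 (y) x 50 mm high, origin at the centre of its underside. The spindle's axis is vertical, through the origin. Its round aluminium nose is 62 mm in diameter (72 mm below 90 mm height) and its flat top face lies 110 mm above the origin. More than 35 N between arbor and spindle is ramming.
- nose (a point): Centre of the nose's flat top face, on which the flange seats. The tapered bore below it is 31.2 mm in diameter here and leaves the shank 0.6 mm play all round when home. Axes are the stand's; they do not show the dogs' angle.
- dog_level (a point): Point on the axis at the height of the dogs' tops, 8 mm above the face: the flange stops here if the slots miss. Two dark steel dogs 9 mm wide stand on the face, opposite each other, 20 to 30 mm from the axis. The spindle is braked fast: the line through them is anywhere within 0.5 rad of the stand's x. They enter if slots are within about 0.07 rad and the arbor within 1 mm of centre.
- pin_level (a point): On the axis, 37 mm below the nose face: top of a brass knock-out pin in the bore as it starts. With the slots over the dogs the arbor drops until the shank end meets it, flange 3 mm above the face. About 10 N (arbor's weight included) pushes it down the last 3 mm; it stays down.
- radio: Bystander: black handheld radio lying down, 55 x 100 x 32 mm, antenna 110 mm more. Origin under its case.
- tape: Bystander: roll of tape lying flat, 100 mm diameter, 25 mm high. Origin under its centre.
- spray: Bystander: red spray can standing, 64 mm diameter, 170 mm high. Origin under its centre.
- driver: Bystander: screwdriver lying along its x. Origin under its middle.
- tub: Bystander: blue open parts tub 110 x 150 x 50 mm. Origin under its centre.

How it is judged:
On the way, in this order (a step that is already met when the one before it is completed fails the run):
1. the felt arbor is lifted out of the rack (z of felt_arbor in the frame of rack above 0.092 m), for 0.1 s.
2. its shank is in the spindle's bore (horizontal distance between felt_arbor and nose below 0.006 m and z of felt_arbor in the frame of nose below 0.015 m), for 0.1 s.
At the end, for the whole second after the job is handed in: The felt arbor stands released and at rest in the spindle, its flange within 1.5 mm of the nose face (possible only with the slots over the dogs), centred within 3 mm and upright within 0.05 rad; the other two arbors are still in their holes, within 20 mm of where they were (horizontal distance between felt_arbor and nose below 0.003 m and z of felt_arbor in the frame of nose between -0.003 and 0.0015 m and angle between felt_arbor's own z axis and vertical below 0.05 rad and linear speed of felt_arbor below 0.02 m/s and distance of each of rubber_arbor, brush_arbor from where it was at the start of the episode below 0.02 m); the robot touches nothing.
It fails at once if the arbor is rammed: more than 35 N between it and the spindle (contact force between felt_arbor and stand above 35 N).
It fails at once if another arbor is moved by more than 20 mm (distance of any of rubber_arbor, brush_arbor from where it was at the start of the episode above 0.02 m).
It fails at once if another thing on the bench is moved by more than 30 mm (distance of any of radio, tape, spray, driver, tub from where it was at the start of the episode above 0.03 m).
It also fails if it takes over 54 s, if anything falls off the work surface, if the arm or the gripper's body presses on something with over 40 N, if the wrist force passes 120 N, or if a joint passes its speed limit or range.

### The arm

A 6-joint arm with a two-finger parallel gripper is mounted at the origin on the work surface. World frame = base frame: x ahead of the robot, y to its left, z up, the work surface at z = 0. Lengths are in m, angles in rad, forces in N, time in s.
With the tool pointing down it reaches from about 0.375 to 0.9 m from the base axis. Payload 3.1 kg.
Tool frame: the origin (TCP) lies midway between the tips of the shut fingers; the grasp point (between the pads) lies 19 mm behind it; z points along the fingers, y is the line along which they close (so a half turn about z gives the same grasp; the last joint's range is limited). The gripper opens to 85 mm and grips with 20 to 120 N. Pads are 22 mm wide; open, the fingers measure 114 mm over their backs; the gripper's body (76 mm by 85 mm) begins 54 mm behind the grasp point. The pads swing forward as they close: fully open they stand 13 mm farther back than shut.
Start: joints at [-1.387, 0.527, 1.433, -0, 1.181, -0.178], TCP at [0.222, -0.584, 0.231] pointing down, gripper open.
Joint ranges: [-3.08, 3.08], [-0.75, 2.2], [0.22, 2.44], [-1.43, 4.57], [0, 2.65], [-2.85, 2.85]. Speed limits (rad/s): [2.79, 2.79, 3.14, 3.14, 3.14, 3.14].

### API

Orientations are given as a unit quaternion [x, y, z, w].
In Python, from station import manip gives the robot as it stands.
- The arm moves only by the tool step_arm, never from a script. Its argument "targets" is text: rows parted by semicolons, each of 4 numbers parted by spaces: the shift along the tool's x, y, z in mm, then the turn about the tool's z in degrees. A call has 1 to 12 rows; each row is the pose to reach, as a shift and turn from the pose commanded when the call began, along the tool's axes at that moment; what a row does not reach only later rows make up. A row lasts 1/10 s, in which the tool goes at most 50 mm and 8.59 degrees, less where a joint would pass 70% of its speed; a pose out of reach is approached as far as the arm can. A call with a gripper value outside its range is refused whole. "gripper" is the closure, from 0 (fully open) to 1 (shut), set as the call begins (left out, the last holds). The fingers move at their own pace and stop on an object; "squeeze" is the grip in N (left out, the last holds). Time passes only in rows, so rows that repeat a pose let the fingers close. It gives the time, the measured TCP pose, the force, the opening and the grip force at its end, in the units of the state.
- manip.sense(): the state, without advancing time (a new reading comes with each control period).
- manip.snapshot(name): name is "side" or "top" or "wrist"; returns the picture (480x640x3 uint8, red, green, blue); there is no depth.
- manip.get_calibration(name): a dict with "fov_y" (degrees; the focal length in pixels is half the picture's height over the tangent of half this angle, whatever the lens; pixels are square), "cx", "cy" (the principal point, pixels), "extrinsics" (4x4, takes a point from camera to world coordinates); the wrist camera has in their place "tool_from_camera" (4x4, takes a point from camera to tool coordinates, whose origin is the TCP and whose axes are the flange's). Camera axes: x right, y down, z forward; pixel columns grow to the right and rows downward; lengths in m; the calibration is good to about 2 mm. A picture is of the moment at which its call begins: read the wrist's pose just before it. get_calibration takes no time and is no camera call.
- manip.sign_off(): hands the job in; it is judged then, once.
Trained networks look in the newest picture that a camera, given by its name, has taken for a name from the list of things; names that differ only in an ending like _2 or _b are one class to them, and where a whole thing is asked for, a point or a joint stands for the part that bears it (a point fixed in the world has none). Each returns a list of dicts, best first, with "p" (0 to 1); they miss things now and then, are a little off and sometimes report something else, mostly with a low value. They report only what shows in the picture. A call takes as long as a camera call.
- manip.recognise(camera, query): "position" ([column, row] in pixels, amid what is visible of it).
- manip.masks_of(camera, query): "pixels" (480x640 bool, what is visible of it) and "position" ([column, row] in pixels, amid what is visible of it).
- manip.mark_of(camera, query): "position" ([column, row] in pixels: a listed point, or the origin of a listed thing).
The state is a dict: "t": time; "q": joint angles; "qd": joint speeds; "tau": joint torques, N m; "tcp_pos": TCP position; "tool_rot": TCP orientation; "force": force on the tool from outside, world axes, zero at the start; "ft_torque": the same for the moment, N m; "finger_gap": opening from 0.0 (shut) to 1.0 (fully open); "gripper_force": force on a finger pad.
Only numpy, scipy, OpenCV 4.12 (cv2) and the standard library are available. Lean on these libraries where they do the work, as an engineer would, in place of code of your own. Each camera call takes 0.05 s, during which the arm holds its last target. There are 200 camera calls.

## Working session

There is one attempt and no reset: what is moved stays moved. The work goes in short steps, Python scripts to look and compute and a tool call to move; the robot and the scene stay as the last step left them, time stands still between calls to the robot, and variables do not carry over. Pictures are saved under pics/ and viewed, at most 13 in all, crops included, and the job is handed in when it is done.

Besides the shell and the picture viewer there is one more tool, called after ">>>" as name(argument=value, ...), one argument or row to a line, values as JSON. step_arm: Moves the arm, as the interface text tells. Its arguments: {"type":"object","properties":{"targets":{"type":"string"},"gripper":{"type":"number"},"squeeze":{"type":"number"}},"required":["targets"]}

```bash
mkdir -p pics; cat > h.py <<'E'
import numpy as np, cv2
from scipy.spatial.transform import Rotation as R
from station import manip
def cam(name):
    c=manip.get_calibration(name)
    if name=="wrist":
        s=manip.sense(); T=np.eye(4); T[:3,:3]=R.from_quat(s["tool_rot"]).as_matrix(); T[:3,3]=s["tcp_pos"]
        E=T@np.array(c["tool_from_camera"])
    else: E=np.array(c["extrinsics"])
    return 240/np.tan(np.radians(c["fov_y"])/2),c["cx"],c["cy"],E
def atz(C,px,z):
    f,cx,cy,E=C; d=E[:3,:3]@np.array([(px[0]-cx)/f,(px[1]-cy)/f,1]); o=E[:3,3]
    return o+d*(z-o[2])/d[2]
def proj(C,P):
    f,cx,cy,E=C; p=E[:3,:3].T@(np.array(P)-E[:3,3]); return np.array([f*p[0]/p[2]+cx,f*p[1]/p[2]+cy])
def save(im,n): cv2.imwrite("pics/"+n,im[:,:,::-1])
def tool(): 
    s=manip.sense(); return np.array(s["tcp_pos"]),R.from_quat(s["tool_rot"])
E
python3 - <<'E'
from h import *
s=manip.sense(); print(s["tcp_pos"],R.from_quat(s["tool_rot"]).as_matrix().round(3),s["t"])
ims=[]
for n in ("top","side"):
    im=manip.snapshot(n); C=cam(n); save(im,n+"0.png"); print(n,C[0],C[3].round(2).tolist())
    for q,z in (("felt_arbor",.05),("felt_grip",.084),("nose",.11),("stand",0),("rack",0),("rubber_arbor",.05),("brush_arbor",.05),("spray",0)):
        for d in manip.mark_of(n,q)[:2]: print(q,round(d["p"],2),np.round(d["position"],1),atz(C,d["position"],z).round(4))
E
```

```text
[ 0.22171177 -0.5835706   0.23034804] [[ 0.935  0.355 -0.   ]
 [ 0.355 -0.935  0.002]
 [ 0.    -0.002 -1.   ]] 0.0
top 528.188153912437 [[0.02, -1.0, 0.1, 0.45], [-1.0, -0.03, -0.01, 0.04], [0.02, -0.1, -1.0, 1.37], [0.0, 0.0, 0.0, 1.0]]
felt_arbor 0.63 [397.1 276.9] [ 0.4831 -0.1713  0.05  ]
felt_grip 0.57 [401.4 282.1] [ 0.4699 -0.1765  0.084 ]
felt_grip 0.5 [247.4 249.8] [0.5392 0.2014 0.084 ]
nose 0.91 [246.3 253.7] [0.528  0.2004 0.11  ]
stand 0.55 [249.9 257.2] [0.5258 0.2048 0.    ]
rack 0.77 [423.3 271.3] [ 0.5005 -0.2474  0.    ]
rack 0.65 [403.7 277.3] [ 0.4837 -0.1964  0.    ]
rubber_arbor 0.83 [432.4 269. ] [ 0.5051 -0.2599  0.05  ]
rubber_arbor 0.57 [351.2 188.6] [ 0.7042 -0.0518  0.05  ]
brush_arbor 0.93 [456.8 266.5] [ 0.5129 -0.3215  0.05  ]
brush_arbor 0.58 [403. 279.] [ 0.4782 -0.1861  0.05  ]
spray 0.83 [235.2 177.8] [0.7341 0.2513 0.    ]
spray 0.64 [402.7 277. ] [ 0.4844 -0.1938  0.    ]
side 491.3947522682466 [[-0.94, -0.24, 0.25, 0.29], [-0.35, 0.69, -0.64, 0.78], [-0.02, -0.69, -0.73, 0.92], [0.0, 0.0, 0.0, 1.0]]
felt_arbor 0.64 [385.9 195.6] [ 0.4847 -0.1833  0.05  ]
felt_arbor 0.2 [318.2 318.3] [0.5164 0.2365 0.05  ]
felt_grip 0.88 [387.8 185.3] [ 0.4831 -0.186   0.084 ]
nose 0.63 [313.1 290.2] [0.5352 0.2128 0.11  ]
nose 0.3 [312.6 300.3] [0.5269 0.2368 0.11  ]
stand 0.95 [316.1 319.9] [0.5322 0.2112 0.    ]
rack 0.92 [381.2 190.9] [ 0.5136 -0.2527  0.    ]
rack 0.45 [315.6 320.3] [0.5329 0.2125 0.    ]
rubber_arbor 0.88 [384.4 175.7] [ 0.5103 -0.2607  0.05  ]
brush_arbor 0.66 [385.7 161.5] [ 0.5236 -0.3224  0.05  ]
spray 0.94 [225.3 307.4] [0.7392 0.2499 0.    ]
spray 0.51 [313.  319.8] [0.5388 0.2133 0.    ]
```

View both.

View pics/top0.png

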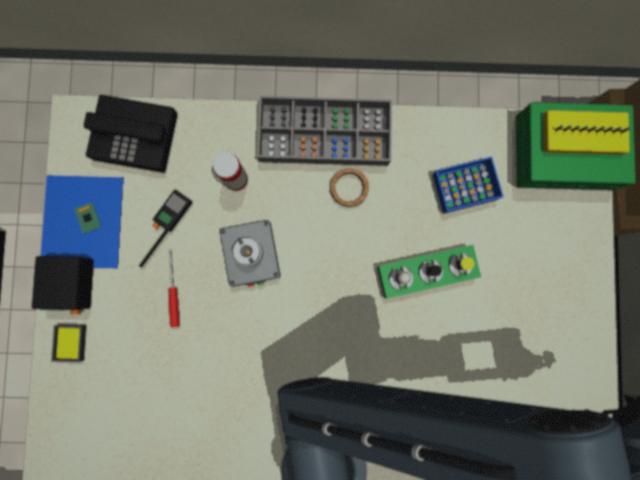

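View pics/side0.png

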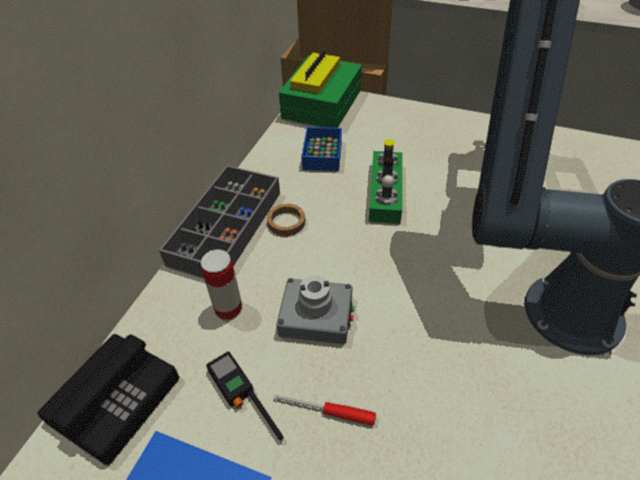

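>>> step_arm(
  targets="38 -28 -4 -8;76 -56 -8 -16;115 -84 -12 -24;154 -112 -16 -32;192 -141 -20 -41;230 -169 -24 -49;268 -197 -27 -57;306 -225 -30 -65;345 -254 -30 -73;385 -282 -30 -81;385 -282 -30 -84;385 -282 -30 -84",
)

```text
t: 2.1
tcp_pos: [0.4824, -0.1825, 0.2615]
tool_rot: [0.609, 0.793, -0.0, 0.0]
force: [-1.2, 0.3, -0.5]
finger_gap: 0.998
gripper_force: 0.0
```

```bash
python3 - <<'E'
from h import *
C=cam("wrist"); im=manip.snapshot("wrist"); save(im,"w1.png")
p,r=tool(); print(p,r.as_matrix().round(3).tolist(),manip.get_calibration("wrist"))
for q,z in (("felt_arbor",.05),("felt_grip",.084),("rack",0),("rubber_arbor",.05),("brush_arbor",.05)):
    for d in manip.mark_of("wrist",q)[:2]: print(q,round(d["p"],2),np.round(d["position"],1),atz(C,d["position"],z).round(4))
E
```

```text
[ 0.48193258 -0.18349954  0.2614134 ] [[-0.256, 0.967, 0.0], [0.967, 0.256, -0.0], [-0.0, -0.0, -1.0]] {'fov_y': 69.8506426746324, 'cx': 319.0474383992981, 'cy': 238.13234023907538, 'tool_from_camera': array([[ 8.52236872e-05, -9.58070924e-01, -2.86531147e-01,
         7.27972872e-02],
       [ 9.99999902e-01,  2.06454050e-04, -3.92885537e-04,
        -4.39609544e-04],
       [ 4.35567725e-04, -2.86531085e-01,  9.58070847e-01,
        -1.42517882e-01],
       [ 0.00000000e+00,  0.00000000e+00,  0.00000000e+00,
         1.00000000e+00]])}
felt_arbor 0.92 [322.6 205.4] [ 0.4847 -0.1792  0.05  ]
felt_grip 0.65 [319.6 212.4] [ 0.4817 -0.18    0.084 ]
rubber_arbor 0.59 [320.3 274.8] [ 0.5027 -0.2554  0.05  ]
brush_arbor 0.89 [318.9 334.5] [ 0.5208 -0.3288  0.05  ]
```

View pics/w1.png

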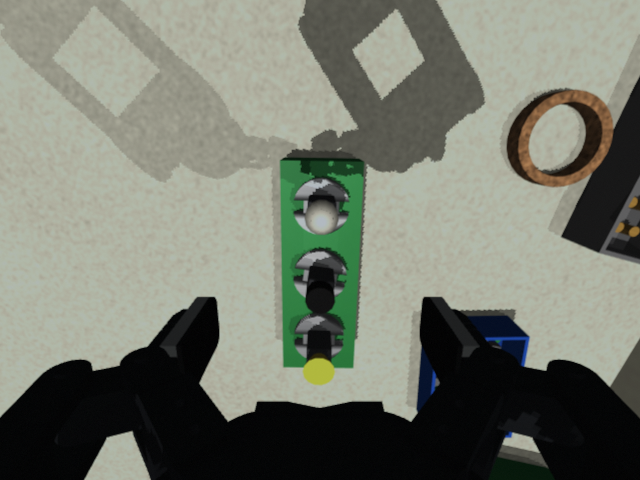

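```bash
python3 - <<'E'
from h import *
im=cv2.imread("pics/w1.png"); cv2.imwrite("pics/c1.png",cv2.resize(im[165:250,270:375],None,fx=7,fy=7,interpolation=cv2.INTER_CUBIC))
E
```

```text
(no output)
```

View pics/c1.png

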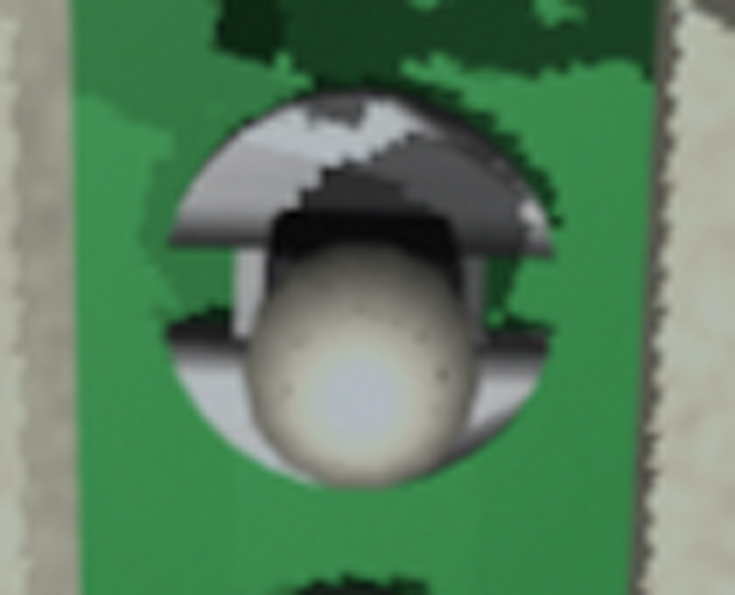

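```bash
python3 - <<'E'
from h import *
C=cam("wrist"); p,r=tool()
a=atz(C,[321.4,206.4],.06); print(p,a,(r.inv().apply(a-p)*1000).round(1))
E
```

```text
[ 0.48124173 -0.18506006  0.26129694] [ 0.48205683 -0.18110177  0.06      ] [  3.6   1.8 201.3]
```

```bash
python3 - <<'E'
from h import *
for i in range(4):
    C=cam("wrist"); p=manip.sense(); im=manip.snapshot("wrist"); d=manip.mark_of("wrist","felt_arbor")[0]; print(p["t"],p["tcp_pos"].round(4) if hasattr(p["tcp_pos"],"round") else p["tcp_pos"],np.round(p["qd"],4)[:3],np.round(d["position"],1),atz(C,d["position"],.05).round(4))
E
```

```text
2.4 [ 0.4812 -0.1851  0.2613] [0.0017 0.0024 0.0009] [322.3 202.8] [ 0.4826 -0.1791  0.05  ]
2.5 [ 0.4813 -0.1849  0.2613] [0.0058 0.0016 0.0012] [322.9 205.5] [ 0.484  -0.1815  0.05  ]
2.6 [ 0.4814 -0.1846  0.2613] [ 0.0064 -0.0001  0.0019] [322.  206.5] [ 0.4835 -0.1825  0.05  ]
2.7 [ 0.4815 -0.1843  0.2613] [0.0059 0.0008 0.0002] [325.5 205.4] [ 0.4868 -0.1802  0.05  ]
```

>>> step_arm(
  targets="3 2 30 0;3 2 60 0;3 2 90 0;3 2 120 0;3 2 150 0;3 2 170 0;3 2 185 0;3 2 195 0;3 2 195 0;3 2 195 0;3 2 195 0",
)

```text
t: 3.9
tcp_pos: [0.4835, -0.181, 0.0672]
tool_rot: [0.61, 0.792, 0.0, 0.001]
force: [0.2, 1.6, -0.3]
finger_gap: 0.999
gripper_force: 0.0
```

```bash
python3 - <<'E'
from h import *
C=cam("wrist"); im=manip.snapshot("wrist"); save(im,"w2.png"); p,r=tool()
print(p,manip.sense()["force"])
for q in("felt_grip","felt_arbor"):
    for d in manip.mark_of("wrist",q)[:1]: 
        a=atz(C,d["position"],.084 if q=="felt_grip" else .05);print(d,a,r.inv().apply(a-p)*1000)
E
```

```text
[ 0.48345772 -0.18094257  0.06720381] [-0.23008987 -0.25644104  0.7954719 ]
{'position': [318.1, 316.3], 'p': 0.88} [ 0.4821764  -0.17943384  0.084     ] [  1.7616303   -0.83151659 -16.79985993]
{'position': [319.8, 283.1], 'p': 0.56} [ 0.48307247 -0.17970479  0.05      ] [ 1.31989347 -0.07928604 17.20183655]
```

View pics/w2.png

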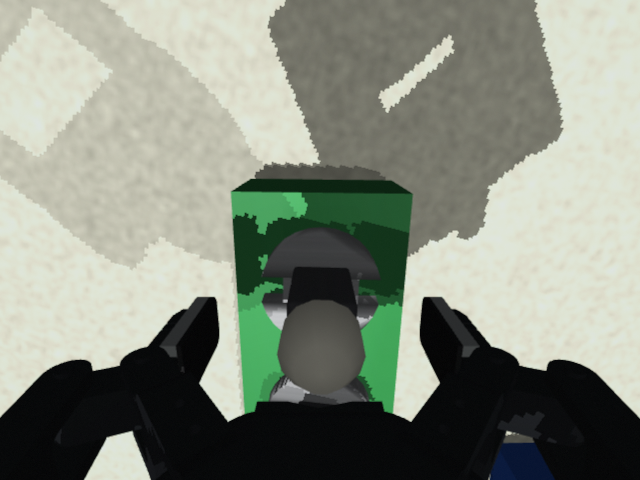

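The white bob (320,345) and the grip block sit midway between the pads, with the slots level with the closing line. I'll close now.

>>> step_arm(
  targets="1.5 0 0 0;1.5 0 0 0;1.5 0 0 0;1.5 0 0 0;1.5 0 0 0;1.5 0 0 0;1.5 0 0 0;1.5 0 0 0",
  gripper=1,
  squeeze=70,
)

```text
t: 4.85
tcp_pos: [0.483, -0.1792, 0.0666]
tool_rot: [0.61, 0.792, 0.0, 0.001]
force: [2.2, 2.1, 3.4]
finger_gap: 0.313
gripper_force: 68.3
```

>>> step_arm(
  targets="0 0 -20 0;0 0 -50 0;0 0 -90 0;0 0 -130 0;0 0 -165 0;0 0 -190 0;0 0 -193 0",
)

```text
t: 5.55
tcp_pos: [0.4831, -0.18, 0.2613]
tool_rot: [0.61, 0.792, -0.0, 0.002]
force: [0.7, 0.0, -3.8]
finger_gap: 0.318
gripper_force: 69.7
```

>>> step_arm(
  targets="20 10 0 0;56 28 0 0;93 46 0 0;129 64 0 0;165 82 0 0;200 100 0 0;236 118 0 0;265 132 0 0;280 140 0 0;287 143 0 0;287 143 0 0;287 143 0 0",
)

```text
t: 6.75
tcp_pos: [0.5466, 0.1339, 0.258]
tool_rot: [0.61, 0.792, -0.001, -0.001]
force: [-0.5, -0.9, -3.8]
finger_gap: 0.319
gripper_force: 69.8
```

```bash
python3 - <<'E'
from h import *
C=cam("wrist"); im=manip.snapshot("wrist"); save(im,"w3.png"); p,r=tool(); s=manip.sense()
print(p,r.as_matrix().round(3).tolist(),s["force"],s["finger_gap"])
for q,z in(("nose",.11),("dog_level",.118),("stand",0)):
    for d in manip.mark_of("wrist",q)[:1]: 
        a=atz(C,d["position"],z);print(q,d,a,r.inv().apply(a-p)*1000)
cx,cy=map(int,proj(C,[.53,.203,.11])); print(cx,cy)
x0=max(0,cx-100);y0=max(0,cy-80)
cv2.imwrite("pics/c3.png",cv2.resize(im[y0:y0+150,x0:x0+200,::-1],None,fx=4,fy=4,interpolation=cv2.INTER_CUBIC)); print(x0,y0)
E
```

```text
[0.54682683 0.13365609 0.25837554] [[-0.254, 0.967, -0.002], [0.967, 0.254, -0.001], [-0.0, -0.002, -1.0]] [ 0.49999563  0.35048622 -3.79658226] 0.31754137275789773
nose {'position': [329.7, 140.9], 'p': 0.61} [0.53649946 0.20198501 0.11      ] [ 68.74138663   7.72402479 148.34337981]
dog_level {'position': [331.4, 143.3], 'p': 0.9} [0.5380504  0.20062691 0.118     ] [ 67.03196529   8.86025468 140.34108618]
stand {'position': [328.1, 141.3], 'p': 0.93} [0.53809059 0.20023351 0.        ] [ 66.66641155   9.07289206 258.34099099]
322 137
222 57
```

View pics/w3.png

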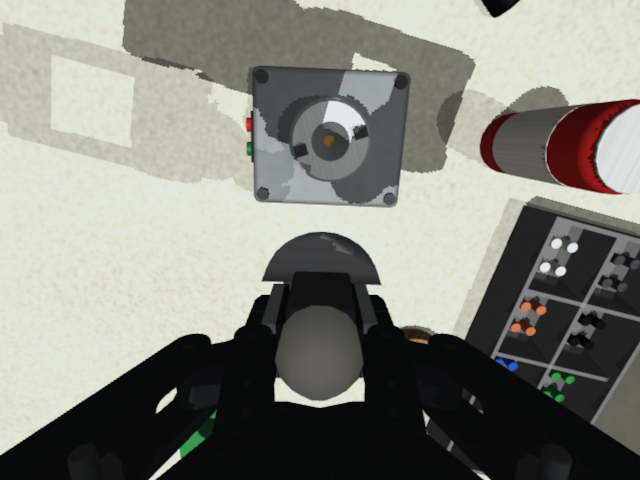

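The nose shows at (330,140), with dogs at about (301,150) and (360,131). I'll zoom in on them for the angle.

View pics/c3.png

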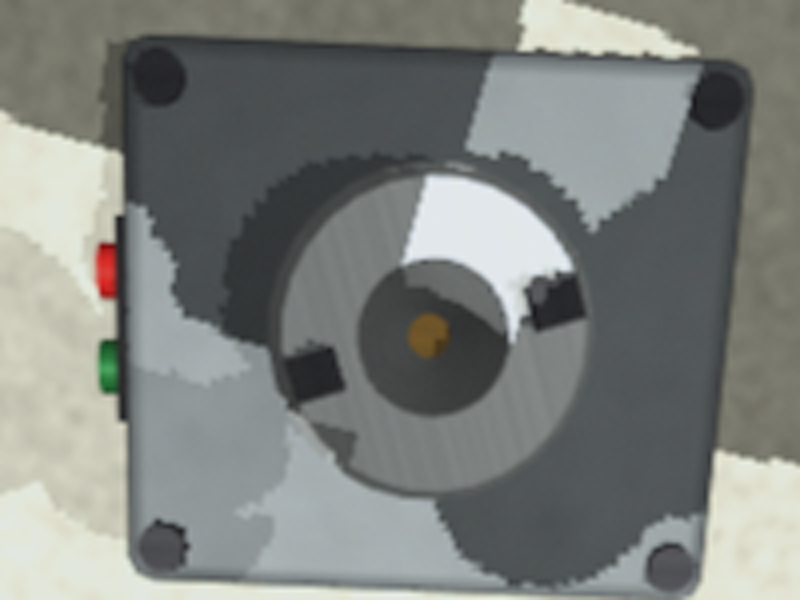

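```bash
python3 - <<'E'
from h import *
C=cam("wrist"); p,r=tool(); print(p)
for u,v,z in((433.5,332,.11),(434,337,.11),(314,376,.118),(556,301,.118),(280,332,.11),(587,332,.11)):
    a=atz(C,[222+u/4,57+v/4],z); print(a.round(4),(r.inv().apply(a-p)*1000).round(2))
E
```

```text
[0.5473825  0.13372543 0.25922181]
[0.5382 0.2028 0.11  ] [ 69.15   8.68 149.21]
[0.5385 0.2019 0.11  ] [ 68.17   8.79 149.21]
[0.517  0.1886 0.118 ] [ 60.78 -15.42 141.22]
[0.5597 0.2146 0.118 ] [ 75.13  32.53 141.2 ]
[0.5079 0.1948 0.11  ] [ 69.15 -22.64 149.22]
[0.5685 0.2107 0.11  ] [ 69.16  40.   149.19]
```

```bash
python3 - <<'E'
from h import *
C=cam("wrist"); p,r=tool(); im=cv2.imread("pics/w3.png")
for u,v,z in((321.5,232,16.6),(262,284,16.6),(381,284,16.6),(262,284,6.6),(381,284,6.6)):
    a=atz(C,[u,v],p[2]-z/1000); print(u,v,z,(r.inv().apply(a-p)*1000).round(2))
cv2.imwrite("pics/c4.png",cv2.resize(im[220:300,250:390],None,fx=5,fy=5,interpolation=cv2.INTER_CUBIC))
E
```

```text
321.5 232 16.6 [28.29  0.67 16.59]
262 284 16.6 [  1.1  -29.22  16.61]
381 284 16.6 [ 1.13 30.67 16.59]
262 284 6.6 [  5.61 -27.41   6.61]
381 284 6.6 [ 5.63 28.72  6.59]
```

View pics/c4.png

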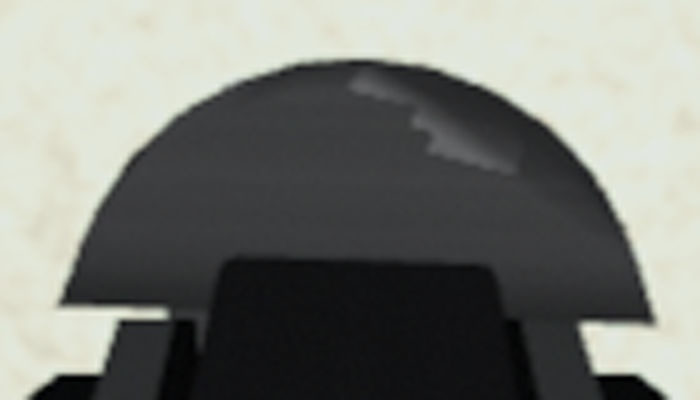

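>>> step_arm(
  targets="10 1 0 -5;30 3 0 -11;50 6 0 -18.5;65 8 10 -18.5;69 8 30 -18.5;69 8 50 -18.5;69 8 62 -18.5;69 8 70 -18.5;69 8 70 -18.5;69 8 70 -18.5;69 8 70 -18.5;69 8 70 -18.5",
)

```text
t: 8.15
tcp_pos: [0.5383, 0.2036, 0.1902]
tool_rot: [0.475, 0.88, 0.001, 0.001]
force: [-0.5, 0.7, -5.1]
finger_gap: 0.316
gripper_force: 69.8
```

```bash
python3 - <<'E'
from h import *
C=cam("wrist"); im=manip.snapshot("wrist"); save(im,"w5.png")
for n in("side","top"): save(manip.snapshot(n),n+"5.png")
p,r=tool(); s=manip.sense(); d=np.array([.5370,.2022,p[2]])
print(p,r.as_matrix().round(3).tolist(),s["force"],s["finger_gap"],r.inv().apply(d-p)*1000)
E
```

```text
[0.53787025 0.20361864 0.18982897] [[-0.549, 0.836, 0.001], [0.836, 0.549, 0.0], [-0.0, 0.001, -1.0]] [ 0.25010075  1.23113558 -4.42046907] 0.3158004503935155 [-7.08401243e-01 -1.50600526e+00 -1.05461470e-03]
```

View pics/w5.png

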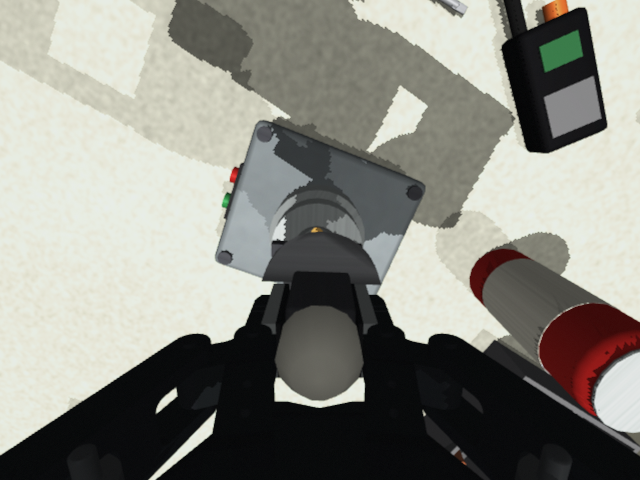

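```bash
python3 - <<'E'
from h import *
C=cam("wrist"); p,r=tool(); im=cv2.imread("pics/w5.png")
print(p,manip.sense()["t"])
for c in ([.5375,.2025,.11],[.537,.2022,.11]):
    t=np.linspace(0,2*np.pi,90); 
    pts=np.array([proj(C,np.array(c)+.031*np.array([np.cos(a),np.sin(a),0])) for a in t]); print(pts.min(0),pts.max(0))
for u,v in((271,237),(364,237),(318,190)): print((r.inv().apply(atz(C,[u,v],.11)-p)*1000).round(2))
cv2.imwrite("pics/c6.png",cv2.resize(im[175:300,240:400],None,fx=5,fy=4.8,interpolation=cv2.INTER_CUBIC))
E
```

```text
[0.53787025 0.20361864 0.18982897] 8.3
[272.86054788 203.33608719] [363.93477678 289.86153451]
[272.00205283 203.30060238] [363.07912126 289.83119311]
[  7.28 -32.96  79.8 ]
[ 7.28 29.77 79.85]
[39.04 -1.24 79.81]
```

View pics/c6.png

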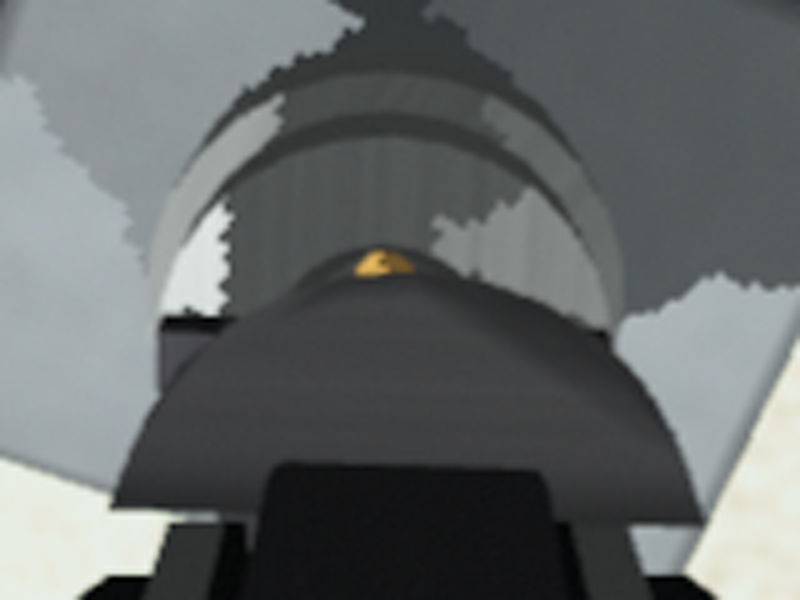

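>>> step_arm(
  targets="-0.3 -2.2 5 0;-0.3 -2.2 15 0;-0.3 -2.2 25 0;-0.3 -2.2 35 0;-0.3 -2.2 42 0;-0.3 -2.2 46 0;-0.3 -2.2 48 0;-0.3 -2.2 49 0;-0.3 -2.2 49 0;-0.3 -2.2 49 0",
)

```text
t: 9.3
tcp_pos: [0.5362, 0.2022, 0.1407]
tool_rot: [0.475, 0.88, 0.0, 0.0]
force: [-0.3, 0.1, -3.9]
finger_gap: 0.318
gripper_force: 69.8
```

```bash
python3 - <<'E'
from h import *
C=cam("wrist"); im=manip.snapshot("wrist"); save(im,"w7.png")
p,r=tool(); s=manip.sense(); n=np.array([.5366,.2020,.11])
print(p,r.as_matrix().round(3)[0],s["force"],s["ft_torque"],r.inv().apply(n-p)*1000)
cv2.imwrite("pics/c7.png",cv2.resize(im[200:320,240:400,::-1],None,fx=5,fy=5,interpolation=cv2.INTER_CUBIC))
E
```

```text
[0.53621506 0.20221202 0.1407244 ] [-0.549  0.836  0.001] [-0.58131967 -0.41500644 -4.32237306] [-0.00362142  0.05145652  0.04229392] [-0.37793856  0.18009732 30.72468892]
```

View pics/c7.png

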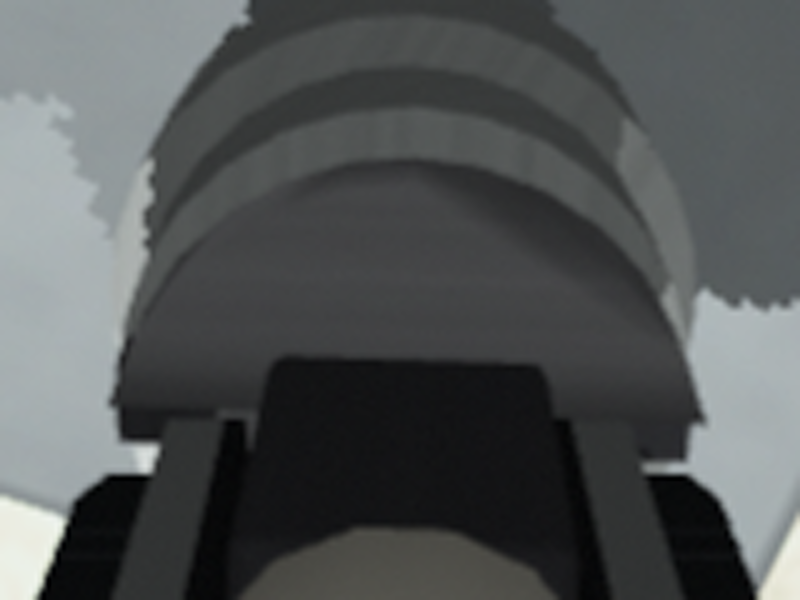

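>>> step_arm(
  targets="0 0 1 0;0 0 2 0;0 0 3 0;0 0 4 0;0 0 5 0;0 0 6 0;0 0 6.5 0;0 0 6.5 0",
)

```text
t: 10.15
tcp_pos: [0.5359, 0.2021, 0.1337]
tool_rot: [0.475, 0.88, -0.0, -0.0]
force: [0.9, -0.5, -4.5]
finger_gap: 0.316
gripper_force: 69.8
```

>>> step_arm(
  targets="0 0 0.5 0;0 0 1 0;0 0 1.5 0;0 0 1.5 0",
)

```text
t: 10.55
tcp_pos: [0.5359, 0.2021, 0.1322]
tool_rot: [0.475, 0.88, -0.0, -0.0]
force: [0.1, -0.2, -4.5]
finger_gap: 0.317
gripper_force: 69.8
```

>>> step_arm(
  targets="0 0 0.5 0;0 0 1 0;0 0 1.5 0;0 0 1.5 0",
)

```text
t: 10.95
tcp_pos: [0.5359, 0.2021, 0.1307]
tool_rot: [0.475, 0.88, -0.0, -0.0]
force: [0.1, -0.0, -4.6]
finger_gap: 0.318
gripper_force: 69.8
```

>>> step_arm(
  targets="0 0 0.5 0;0 0 1 0;0 0 1 0",
)

```text
t: 11.25
tcp_pos: [0.5359, 0.2021, 0.1297]
tool_rot: [0.475, 0.88, -0.0, -0.0]
force: [0.0, -0.6, -4.7]
finger_gap: 0.319
gripper_force: 69.8
```

>>> step_arm(
  targets="0 0 0.5 0;0 0 0.5 0;0 0 0.5 0",
)

```text
t: 11.55
tcp_pos: [0.536, 0.2022, 0.1294]
tool_rot: [0.475, 0.88, 0.0, 0.0]
force: [-0.1, 0.1, -4.2]
finger_gap: 0.318
gripper_force: 69.8
```

>>> step_arm(
  targets="0 0 0.3 0;0 0 0.6 0;0 0 0.6 0",
)

```text
t: 11.85
tcp_pos: [0.5363, 0.2021, 0.1293]
tool_rot: [0.475, 0.88, 0.0, 0.0]
force: [-0.3, -0.6, 1.1]
finger_gap: 0.317
gripper_force: 69.5
```

>>> step_arm(
  targets="0 0 0.3 0;0 0 0.6 0;0 0 0.6 0",
)

```text
t: 12.15
tcp_pos: [0.5365, 0.2022, 0.129]
tool_rot: [0.475, 0.88, 0.0, 0.001]
force: [-1.7, -1.5, 5.3]
finger_gap: 0.317
gripper_force: 69.4
```

>>> step_arm(
  targets="0 0 0.3 0;0 0 0.6 0;0 0 0.6 0",
)

```text
t: 12.45
tcp_pos: [0.5365, 0.2022, 0.1284]
tool_rot: [0.475, 0.88, 0.0, 0.001]
force: [-0.5, -0.9, 5.1]
finger_gap: 0.316
gripper_force: 69.4
```

>>> step_arm(
  targets="0 0 0.3 0;0 0 0.6 0;0 0 0.6 0",
)

```text
t: 12.75
tcp_pos: [0.5365, 0.2022, 0.1278]
tool_rot: [0.475, 0.88, 0.0, 0.001]
force: [-0.7, -0.7, 5.2]
finger_gap: 0.319
gripper_force: 69.4
```

>>> step_arm(
  targets="0 0 0.3 0;0 0 0.6 0;0 0 0.6 0",
)

```text
t: 13.05
tcp_pos: [0.5365, 0.2022, 0.1272]
tool_rot: [0.475, 0.88, 0.0, 0.001]
force: [-2.2, -1.0, 4.6]
finger_gap: 0.319
gripper_force: 69.4
```

>>> step_arm(
  targets="0 0 0.3 0;0 0 0.6 0;0 0 0.6 0",
)

```text
t: 13.35
tcp_pos: [0.5365, 0.2022, 0.1266]
tool_rot: [0.475, 0.88, 0.0, 0.001]
force: [-0.8, -1.0, 5.5]
finger_gap: 0.314
gripper_force: 69.4
```

>>> step_arm(
  targets="0 0 0.3 0;0 0 0.6 0;0 0 0.6 0",
)

```text
t: 13.65
tcp_pos: [0.5366, 0.2022, 0.1265]
tool_rot: [0.475, 0.88, 0.001, 0.001]
force: [-2.0, -1.5, 8.9]
finger_gap: 0.318
gripper_force: 69.3
```

>>> step_arm(
  targets="0 0 0.3 0;0 0 0.6 0;0 0 0.6 0",
)

```text
t: 13.95
tcp_pos: [0.5367, 0.2023, 0.1264]
tool_rot: [0.475, 0.88, 0.001, 0.001]
force: [-1.6, -0.2, 11.4]
finger_gap: 0.315
gripper_force: 69.2
```

Seated: the force is rising with no further travel. I'll relax the press, open the gripper and retreat.

>>> step_arm(
  targets="0 0 -1 0;0 0 -1 0",
)

```text
t: 14.15
tcp_pos: [0.5366, 0.2023, 0.1266]
tool_rot: [0.475, 0.88, 0.001, 0.001]
force: [-0.7, -0.0, 7.1]
finger_gap: 0.32
gripper_force: 69.3
```

>>> step_arm(
  targets="0 0 0 0;0 0 0 0;0 0 0 0;0 0 0 0;0 0 0 0;0 0 0 0;0 0 0 0;0 0 0 0",
  gripper=0,
)

```text
t: 14.95
tcp_pos: [0.5359, 0.2022, 0.1255]
tool_rot: [0.475, 0.88, 0.0, -0.0]
force: [-0.4, -0.0, 0.7]
finger_gap: 0.998
gripper_force: 0.0
```

>>> step_arm(
  targets="0 0 -10 0;0 0 -30 0;0 0 -60 0;0 0 -90 0;0 0 -120 0;-30 0 -130 0;-60 0 -130 0;-60 0 -130 0;-60 0 -130 0;-60 0 -130 0",
)

```text
t: 15.95
tcp_pos: [0.568, 0.1525, 0.2554]
tool_rot: [0.475, 0.88, -0.0, -0.001]
force: [-0.6, 0.5, -0.4]
finger_gap: 1.001
gripper_force: 0.0
```

```bash
python3 - <<'E'
from h import *
im=manip.snapshot("wrist"); s=manip.sense(); print(s["t"],s["force"],s["finger_gap"])
im2=manip.snapshot("side")
a=cv2.resize(im,(400,300)); b=cv2.resize(im2[240:360,240:400],(400,300)); save(np.hstack([a,b]),"fin.png")
E
```

```text
16.0 [-1.10669595 -0.13806556 -0.54719602] 1.0073995176846906
```

View pics/fin.png

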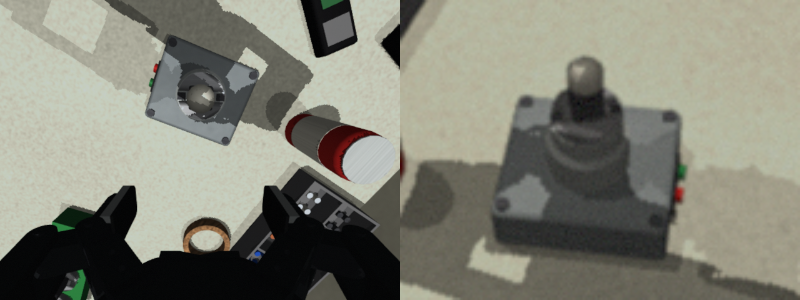

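The arbor stands upright with its flange on the nose and the dogs in its slots, and the gripper is clear.

```bash
python3 -c "from station import manip; print(manip.sign_off())"
```

```text
the job is handed in; nothing more can be done
None
```

The felt arbor is in the spindle, slots over the dogs and, by force and travel, flange home on the nose; it is released and the job handed in at about 16 s, result not reported.

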